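# Dial open the knife chest

## Task

Open the locked knife chest. With the brass post on the dial, turn the dial clockwise (seen from above) past the red mark once and stop with red at the white pointer the second time; turn back anticlockwise past the blue mark once and stop with blue at the pointer the second time; then turn clockwise again, slowly, until you feel the dial catch, without forcing it there (25 N at the post at most). Then slide the hatch fully open by its orange grip, let go, and leave the other things where they are.

Things in the scene. Friction and masses are not known exactly. Their poses are not given: they have to be found in the camera images.
- lockbox: Dark blue-green steel chest fixed to the table, 220 (own x) x 420 (own y) x 110 mm high; origin at the centre of its underside, z up. On its top: the dial at own x = 0, y = -115 mm, and the hatch on the +y side. A small wooden spool stands on its corner near own (85,-185) mm and a small block near (-94,135) mm.
- pointer (a point): Tip of the white pointer wedge fixed on the chest's top beside the dial rim, on the dial's own -x side (chest frame), 56 mm from the dial axis.
- dial_centre (a point): Fixed point on the dial's vertical axis at the height of its face, 130 mm above the table; axes as the chest's. After the blue stop the catch comes 1.7 to 2.8 rad further clockwise, at a place that differs every time: a hidden spring fence drops in and the dial stops against it, yielding about 3 N per mm at the post.
- dial (a joint): Dial angle, rad: black disc 104 mm across with white ticks, a red and a blue mark at its rim. Grows clockwise seen from above, on over many turns. Red is at the pointer at 0, 2pi, ..; blue at -2.6, -2.6+2pi, .. Starts between -4.2 and -1.4: so pass red at 0, stop at 6.28; then back past blue at 3.68, stop at -2.6 (each within 0.15, at rest 0.3 s). An overrun stop upsets the combination.
- post_centre (a point): Centre (half-way up) of the upright brass post on the dial, diameter 15 mm, 38 mm tall above the dial's face, 36 mm from the dial axis; it spins freely in its seat, so it can be held with a steady gripper orientation and walked round the circle. Seen from above, its direction from the dial axis lies at 1.8 rad - (dial) anticlockwise from the direction of the pointer.
- cam: The lock's cam, out of sight under the dial and turning with it; origin on the dial axis at the dial's underside. The catch acts on it 27 mm from the axis and may load it with at most 33 N, which is 25 N along the circle at the post. Turning the dial freely takes 1 to 4 N at the post.
- hatch (a joint): Travel of the sliding steel hatch in m: 0 shut, 0.10 fully open (end stop); it slides along the chest's own +y, friction about 3 N. Blocked at 0.002 until the dial has caught.
- hatch_grip (a point): Centre of the orange grip block on the hatch: 40 (chest x) x 16 (chest y) x 40 mm tall (its foot at 116 mm, top at 156 mm above the table); moves with the hatch.

How it is judged:
By the outcome, as a careful person would: the job done as asked, in the order asked, and still so for the second after the job is handed in, with the robot touching nothing.
It also fails if it takes over 72 s, if anything falls off the work surface, if the arm or the gripper's body presses on something with over 40 N, if the wrist force passes 120 N, or if a joint passes its speed limit or range.

## Robot

A 7-joint arm with a two-finger parallel gripper is mounted at the origin on the work surface. World frame = base frame: x ahead of the robot, y to its left, z up, the work surface at z = 0. Lengths are in mm, angles in rad, forces in N, time in s.
With the tool pointing down it reaches from about 400 to 875 mm from the base axis. Payload 4.4 kg.
Tool frame: the origin (TCP) lies at the very end of the fingers, on their centre line; the grasp point (between the pads) lies 19 mm behind it; z points along the fingers, y is the direction in which the jaws open and shut (so a half turn about z gives the same grasp; the last joint's range is limited). The gripper opens to 85 mm and grips with 20 to 120 N. Pads are 22 mm wide; open, the fingers measure 114 mm over their backs; the gripper's body (76 mm by 85 mm) begins 54 mm behind the grasp point. The pads swing forward as they close: fully open they stand 13 mm farther back than shut.
Start: joints at [1.279, 0.628, 0.038, 1.517, -0.027, 0.996, -0.02], TCP at [145.553, -633.508, 231.313] pointing down, gripper open.
Joint ranges: [-3.06, 3.06], [-0.37, 2.12], [-1.25, 1.32], [0.18, 2.47], [-1.1, 4.24], [0.23, 1.98], [-2.94, 2.94]. Speed limits (rad/s): [2.57, 2.57, 3.14, 3.14, 3.14, 3.14, 3.14].

## Interface

Orientations are given as [roll, pitch, yaw] about the fixed x, y, z axes, in that order (R = Rz(yaw) Ry(pitch) Rx(roll)).
In Python, from cell import ctrl gives the robot as it stands. The module is installed in compiled form; this text tells all that it offers.
- The arm moves only by the shell command python3 -m jog 'ROWS'. ROWS is text: rows parted by semicolons, each of 7 numbers parted by spaces: the shift along the tool's x, y, z in mm, then the turn, a rotation vector about the tool's x, y, z in degrees, then the opening, from -1 (shut) to 1 (fully open). In form: x y z wx wy wz claw; .... A call has 1 to 8 rows; each row is the pose to reach, as a shift and turn from the pose commanded when the call began, along the tool's axes at that moment; what a row does not reach only later rows make up. A row lasts 1/8 s, in which the tool goes at most 62.5 mm and 10.7 degrees, less where a joint would pass 70% of its speed; a pose out of reach is approached as far as the arm can. A call with a gripper value outside its range is refused whole. The fingers move at their own pace and stop on an object; the grip force is fixed at half the most. Time passes only in rows, so rows that repeat a pose let the fingers close. It gives the time, the measured TCP pose, the force and the opening at its end, in the units of the state.
- ctrl.read_state(): the state, without advancing time (a new reading comes with each control period).
- ctrl.get_image(name): name is "side" or "top"; returns a dict with "image" (420x560x3 uint8, red, green, blue), "z_map" (420x560 float32, mm along the optical axis (not along the pixel's ray), 0 where there is no reading), "vertical_fov" (degrees; the focal length in pixels is half the picture's height over the tangent of half this angle, whatever the lens; pixels are square), "cx", "cy" (the principal point, pixels), "k1" (the pictures are not rectified: a ray, as slopes to the right and down, at radius r is drawn at 1 + k1 r^2 times it, then the intrinsics apply), "extrinsics" (4x4, takes a point from world to camera coordinates). Camera axes: x right, y down, z forward; pixel columns grow to the right and rows downward; lengths in mm; the calibration is good to about 2 mm. A picture is of the moment at which its call begins.
- ctrl.finish_job(): hands the job in, once; it reports no verdict.
The state is a dict: "clock": time; "qpos": joint angles; "qd": joint speeds; "tau": joint torques, N m; "eef_pos": TCP position; "tool_rot": TCP orientation; "force": force on the tool from outside, world axes, zero at the start; "torque": the same for the moment, N m; "width": finger opening in mm.
Only numpy, scipy, OpenCV 4.12 (cv2) and the standard library are available. Lean on these libraries where they do the work, as an engineer would, in place of code of your own. Each camera call takes 0.05 s, during which the arm holds its last target.

## Working session

There is one attempt and no reset: what is moved stays moved. The work goes in short steps, Python scripts to look and compute and a shell command to move; the robot and the scene stay as the last step left them, time stands still between calls to the robot, and variables do not carry over. Pictures are saved under pics/ and viewed, and the job is handed in when it is done.

```bash
mkdir -p pics; ls; python3 - <<'E'
from cell import ctrl
import cv2,numpy as np
s=ctrl.read_state()
for k,v in s.items(): print(k,np.round(v,3))
for n in("top","side"):
    d=ctrl.get_image(n)
    cv2.imwrite(f"pics/{n}0.png",d["image"][:,:,::-1])
    print(n,{k:np.round(v,4).tolist() for k,v in d.items() if k not in("image","z_map")})
    np.savez(f"{n}0.npz",**d)
E
```

```text
pics
clock 0.0
qpos [ 1.279  0.629  0.038  1.518 -0.027  0.996 -0.02 ]
qd [0.    0.001 0.    0.    0.    0.    0.002]
tau [-1.0000e-03 -5.6340e+01  1.2260e+00 -1.9344e+01  1.1000e-02  1.1000e-02
  0.0000e+00]
eef_pos [ 145.392 -632.889  230.382]
tool_rot [-3.14   0.     0.226]
force [-0.525  0.847 -0.123]
torque [ 0.     0.048 -0.044]
width 85.459
top {'vertical_fov': 47.1693, 'cx': 279.2466, 'cy': 199.1271, 'k1': -0.1561, 'extrinsics': [[0.1948, -0.9808, 0.0048, -143.5805], [-0.9471, -0.1894, -0.2589, 564.3457], [0.2549, 0.0459, -0.9659, 699.5074], [0.0, 0.0, 0.0, 1.0]]}
side {'vertical_fov': 50.7078, 'cx': 282.5695, 'cy': 211.5938, 'k1': -0.0207, 'extrinsics': [[0.993, -0.1179, -0.0098, -537.0868], [-0.093, -0.7268, -0.6806, 97.9529], [0.0731, 0.6767, -0.7326, 728.8018], [0.0, 0.0, 0.0, 1.0]]}
```

View pics/top0.png

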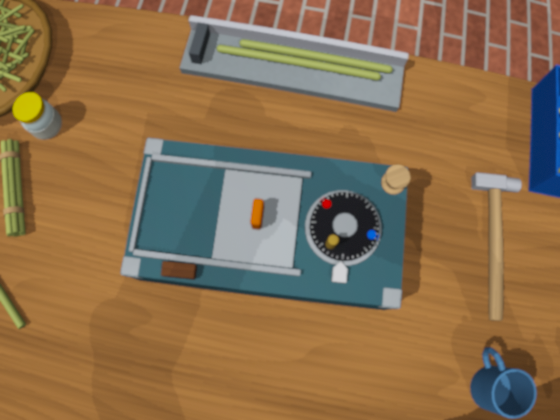

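View pics/side0.png

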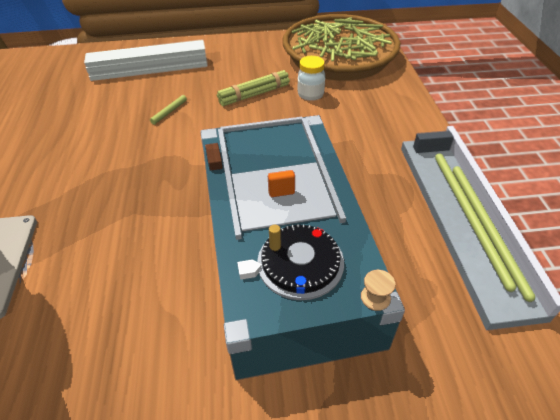

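The top view shows the dial centre near (345,225), the post top near (333,241), red at (327,203), blue at (372,236), the pointer at (340,271) and the orange grip at (257,213). In the side view the post is at (275,237) and the grip at (281,184).

```bash
cat > h.py <<'E'
import numpy as np,cv2
def K(d):
    f=d["image"].shape[0]/2/np.tan(np.radians(float(d["vertical_fov"]))/2)
    return f
def ray(d,u,v):
    f=K(d); x=(u-float(d["cx"]))/f; y=(v-float(d["cy"]))/f
    rd=np.hypot(x,y); r=rd
    for _ in range(30): r=rd/(1+float(d["k1"])*r*r)
    s=r/rd if rd>0 else 1
    E=np.array(d["extrinsics"]); R,t=E[:3,:3],E[:3,3]
    return -R.T@t, R.T@np.array([x*s,y*s,1.])
def onz(d,u,v,z):
    c,r=ray(d,u,v); return c+r*(z-c[2])/r[2]
def depth(d,u,v):
    c,r=ray(d,u,v); return c+r*float(d["z_map"][int(round(v)),int(round(u))])
def tri(d1,p1,d2,p2):
    c1,r1=ray(d1,*p1);c2,r2=ray(d2,*p2)
    a=np.linalg.lstsq(np.c_[r1,-r2],c2-c1,rcond=None)[0]
    A,B=c1+a[0]*r1,c2+a[1]*r2
    return (A+B)/2,np.linalg.norm(A-B)
def blob(d,name,roi=None):
    hsv=cv2.cvtColor(np.asarray(d["image"]),cv2.COLOR_RGB2HSV)
    rng={"red":[((0,180,120),(5,255,255)),((174,180,120),(180,255,255))],"blue":[((105,190,120),(125,255,255))],
     "orange":[((6,220,150),(13,255,255))],"brass":[((17,120,60),(28,255,255))],"white":[((0,0,205),(180,40,255))]}[name]
    m=sum(cv2.inRange(hsv,np.array(a),np.array(b)) for a,b in rng)
    if roi is not None:
        z=np.zeros_like(m); x0,y0,x1,y1=roi; z[y0:y1,x0:x1]=m[y0:y1,x0:x1]; m=z
    n,l,s,c=cv2.connectedComponentsWithStats(m)
    if n<2: return None
    i=1+np.argmax(s[1:,4]); return c[i],s[i],l==i
E
python3 - <<'E'
from h import *
T=dict(np.load("top0.npz"));S=dict(np.load("side0.npz"))
rT=(295,175,390,290);rS=(230,215,350,300)
for n in("red","blue","brass","white","orange"):
    b=blob(T,n,rT if n!="orange" else (200,150,300,260)); s=blob(S,n,rS if n!="orange" else(250,160,310,210))
    print(n,b and (b[0],b[1]),s and (s[0],s[1]))
    if b: print("  z131",onz(T,*b[0],131),"depth",depth(T,*b[0]))
    if s: print("  S z131",onz(S,*s[0],131),"depth",depth(S,*s[0]))
    if b and s: print("  tri",tri(T,b[0],S,s[0]))
for u,v in((345,225),(257,213),(333,240),(153,147),(131,267),(392,297),(320,180),(257,205)): print(u,v,depth(T,u,v))
for n,d,r,sc in(("t",T,(290,170,420,300),5),("s",S,(225,160,350,300),4)):
    x0,y0,x1,y1=r
    cv2.imwrite(f"pics/crop_{n}.png",cv2.resize(d["image"][y0:y1,x0:x1,::-1],None,fx=sc if n=="s" else 4.5,fy=sc if n=="s" else 4.5,interpolation=cv2.INTER_CUBIC))
E
```

```text
red (array([326.33333333, 203.43478261]), array([322, 199,  10,  10,  69], dtype=int32)) (array([316.47692308, 232.66153846]), array([312, 229,  10,   8,  65], dtype=int32))
  z131 [ 573.89424319 -103.15950903  131.        ] depth [ 574.91307609 -103.35897973  127.28637511]
  S z131 [ 576.87114664 -101.38870803  131.        ] depth [ 576.73470227 -101.9857856   131.72215021]
  tri (array([ 575.0874867 , -102.96706249,  132.34659722]), np.float64(3.0272216995016477))
blue (array([370.8       , 234.27142857]), array([367, 230,   9,  10,  70], dtype=int32)) (array([300.18518519, 279.90123457]), array([295, 276,  11,   9,  81], dtype=int32))
  z131 [ 540.58676839 -175.6213107   131.        ] depth [ 540.81267118 -175.77962353  130.00122856]
  S z131 [ 543.58837743 -175.03766086  131.        ] depth [ 543.38308243 -176.2074731   132.75070412]
  tri (array([ 542.09367372, -175.46782155,  131.05905887]), np.float64(2.9908060541232437))
brass (array([331.73939394, 241.02424242]), array([325, 234,  15,  15, 165], dtype=int32)) (array([274.65073529, 237.22426471]), array([269, 225,  12,  26, 2
[... 657 characters left out ...]
10482 -58.10384714 118.9747109 ]
  tri (array([ 489.96831162, -131.26332089,  195.94269071]), np.float64(44.70236092823071))
orange None (array([290., 173.]), array([289, 173,   3,   1,   3], dtype=int32))
  S z131 [556.611187   23.4985407 131.       ] depth [552.78441902  -5.35854406 157.33518424]
345 225 [ 547.1643799  -135.93017478  130.12223046]
257 213 [534.55885525  -6.98926271 152.60777942]
333 240 [ 514.63513014 -119.40394346  165.31564903]
153 147 [617.66990858 182.96924074 108.69305831]
131 267 [425.08841732 166.22254178 108.21504287]
392 297 [ 458.40945813 -225.529662    106.33755187]
320 180 [615.33222706 -88.29533489 108.28343791]
257 205 [545.63190542  -4.73715875 154.62744093]
```

View pics/crop_t.png

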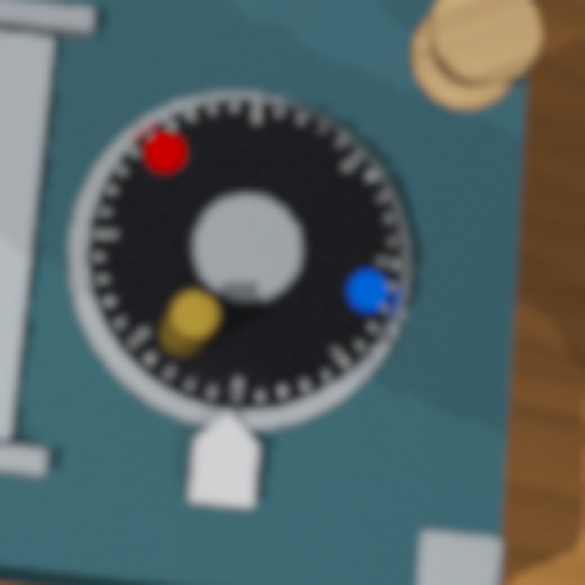

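View pics/crop_s.png

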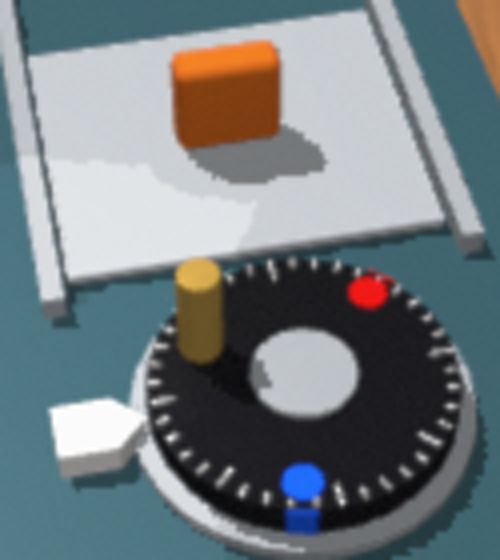

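```bash
python3 - <<'E'
from h import *
T=dict(np.load("top0.npz"));S=dict(np.load("side0.npz"))
def hub(d,roi):
    hsv=cv2.cvtColor(d["image"],cv2.COLOR_RGB2HSV)
    x0,y0,x1,y1=roi
    m=((hsv[...,2]>110)&(hsv[...,1]<60)).astype(np.uint8); z=np.zeros_like(m); z[y0:y1,x0:x1]=m[y0:y1,x0:x1]
    n,l,s,c=cv2.connectedComponentsWithStats(z); i=1+np.argmax(s[1:,4])
    hull=cv2.convexHull(cv2.findContours((l==i).astype(np.uint8),0,2)[0][0])
    (e,ax,an)=cv2.fitEllipse(hull); print(s[i],e,ax); return e
a=hub(T,(328,207,362,243));b=hub(S,(282,238,320,270))
print(onz(T,*a,131),onz(S,*b,131),tri(T,a,S,b))
# post top, grip
for d,p in((T,(290+195/4.5,170+313/4.5)),(S,(225+200/4,160+272/4))): print("post top",onz(d,*p,168))
for d,rng in((T,(240,190,275,235)),(S,(262,165,302,205))):
    x0,y0,x1,y1=rng; hsv=cv2.cvtColor(d["image"][y0:y1,x0:x1],cv2.COLOR_RGB2HSV)
    m=((hsv[...,0]<16)&(hsv[...,1]>170)&(hsv[...,2]>90))
    pts=[depth(d,x0+u,y0+v) for v,u in np.argwhere(m)]
    pts=np.array(pts); 
    t=pts[pts[:,2]>np.percentile(pts[:,2],95)-4]; print("grip",m.sum(),pts.mean(0),t.mean(0),len(t),np.ptp(t,axis=0))
    
    m=np.uint8(((hsv[...,0]<18)&(hsv[...,1]>170)&(hsv[...,2]>150))); q=cv2.minAreaRect(np.argwhere(m)[:,::-1].astype(np.float32)); q=(q[0][0]+x0,q[0][1]+y0); print(q,onz(d,*q,156))
E
```

```text
[333 213  24  23 448] (344.5084228515625, 224.3712921142578) (23.188892364501953, 24.607498168945312)
[289 242  26  22 464] (300.6424255371094, 252.70851135253906) (21.992570877075195, 26.675750732421875)
[ 547.75095861 -134.97280352  131.        ] [ 550.36840731 -132.78912116  131.        ] (array([ 548.7209677 , -134.64615879,  132.92510458]), np.float64(2.793929677027096))
post top [ 514.8060877  -119.53458664  168.        ]
post top [ 518.86940347 -117.67334861  168.        ]
grip 77 [527.02703453  -9.51470304 159.25890602] [530.61116291  -9.37757557 165.57165389] 53 [169.94504664  67.09185669 671.5761955 ]
(256.5200004577637, 211.86000061035156) [535.29622441  -6.27321013 156.        ]
grip 570 [538.51466571 -14.19620944 146.81810976] [538.2191709  -16.47590438 164.65491915] 179 [ 68.34225371 485.3322161  440.82508801]
(280.6799945831299, 175.26000022888184) [538.8042352   -7.01626264 156.        ]
```

```bash
python3 -m jog '20 -17.6 0 0 0 0 0.5;60 -52.7 0 0 0 0 0; 100 -87.8 0 0 0 0 0; 140 -123 0 0 0 0 0; 180 -158.1 0 0 0 0 0; 220 -193.3 0 0 0 0 0; 260 -228.4 0 0 0 0 0; 300 -263.5 0 0 0 0 0'
```

```text
clock: 1.1
eef_pos: [379.7, -308.0, 231.2]
tool_rot: [-3.142, 0.0, 0.226]
force: [0.4, 0.2, -0.4]
width: 42.5
```

```bash
python3 -m jog '40 -35 0 0 0 0 0;80 -70 0 0 0 0 0; 120 -105 0 0 0 0 0; 150 -132 0 0 0 4 0; 177.2 -155.7 0 0 0 8.1 0;177.2 -155.7 0 0 0 8.1 0;177.2 -155.7 0 0 0 8.1 0'; python3 -c "
from cell import ctrl
import numpy as np
for k,v in ctrl.read_state().items(): print(k,np.round(v,3))"
```

```text
clock: 1.98
eef_pos: [516.1, -118.6, 231.0]
tool_rot: [3.141, 0.001, 0.085]
force: [-0.1, -0.4, 0.1]
width: 42.8
clock 1.975
qpos [ 0.154  0.457  0.027  1.853 -0.015  0.833 -1.298]
qd [ 0.023 -0.008  0.007  0.006 -0.    -0.002 -0.002]
tau [-1.1430e+00 -4.4572e+01  1.8100e-01 -1.7310e+01 -7.9000e-02 -3.2000e-02
 -9.0000e-03]
eef_pos [ 516.111 -118.633  230.973]
tool_rot [3.141e+00 1.000e-03 8.500e-02]
force [-0.114 -0.382  0.081]
torque [-0.109 -0.016 -0.025]
width 42.815
```

```bash
python3 -m jog '0 0 25 0 0 0 0;0 0 48 0 0 0 0;0 0 48 0 0 0 0'; python3 - <<'E'
from cell import ctrl
import cv2
for n,r in(("side",(200,120,380,320)),("top",(270,150,420,300))):
    d=ctrl.get_image(n); x0,y0,x1,y1=r
    cv2.imwrite(f"pics/{n}1.png",cv2.resize(d["image"][y0:y1,x0:x1,::-1],None,fx=3,fy=3,interpolation=2))
E
```

```text
clock: 2.35
eef_pos: [514.7, -119.3, 182.0]
tool_rot: [-3.141, 0.004, 0.082]
force: [-0.9, -0.1, 0.2]
width: 42.8
```

View pics/side1.png

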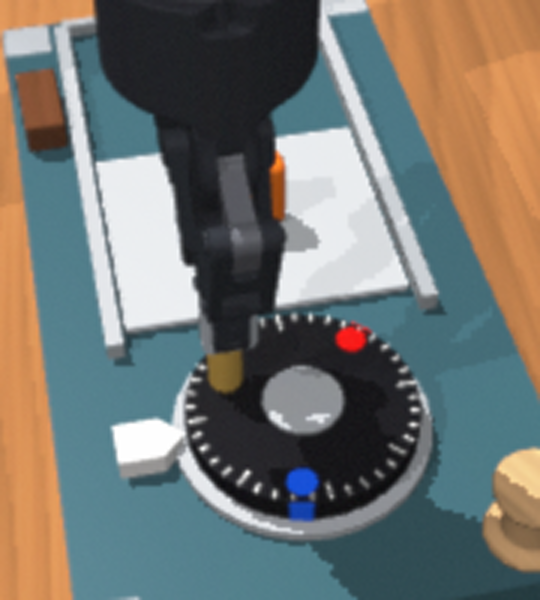

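View pics/top1.png

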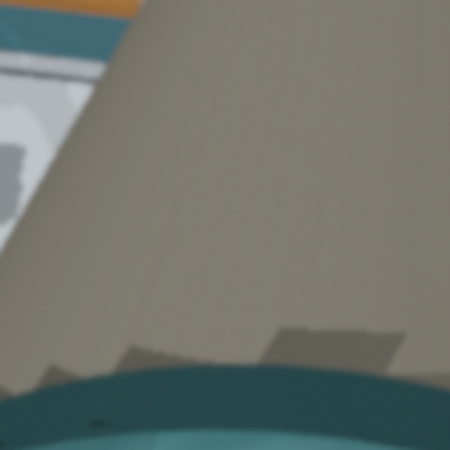

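The side view shows the fingers centred over the post, which is at crop (225,370). Red and blue are still visible at (350,338) and (302,482). The arm blocks the top view. I'll descend and close.

```bash
python3 -m jog '0 0 23 0 0 0 0;0 0 46 0 0 0 0;0 0 46 0 0 0 -0.4;0 0 46 0 0 0 -1;0 0 46 0 0 0 -1;0 0 46 0 0 0 -1;0 0 46 0 0 0 -1'
```

```text
clock: 3.32
eef_pos: [517.5, -118.5, 138.4]
tool_rot: [3.141, -0.002, 0.084]
force: [-1.2, -0.6, 6.6]
width: 13.2
```

```bash
cat > look.py <<'E'
import sys
from h import *
from cell import ctrl
n=sys.argv[1]; d=ctrl.get_image("side")
s=ctrl.read_state(); print({k:np.round(s[k],2).tolist() for k in("clock","eef_pos","force","torque","width")})
x0,y0,x1,y1=200,120,380,320
cv2.imwrite(f"pics/{n}.png",cv2.resize(d["image"][y0:y1,x0:x1,::-1],None,fx=3,fy=3,interpolation=2))
C=np.array([550.37,-132.79]); yaw=.085
for c,off in(("red",0),("blue",-2.6)):
    b=blob(d,c,(230,205,355,305))
    if b and b[1][4]>15:
        p=onz(d,*b[0],131)[:2]-C; dial=(np.pi+yaw-np.arctan2(p[1],p[0])+off)
        print(c,b[1][4],"r",round(np.hypot(*p),1),"dial mod 2pi",round((dial+np.pi)%(2*np.pi)-np.pi,3))
E
python3 look.py s2
```

```text
{'clock': 3.38, 'eef_pos': [517.53, -118.45, 138.4], 'force': [-1.52, -0.25, 7.04], 'torque': [-0.11, 0.25, -0.0], 'width': 13.17}
red 64 r 41.0 dial mod 2pi 2.363
blue 75 r 42.9 dial mod 2pi 2.364
```

View pics/s2.png

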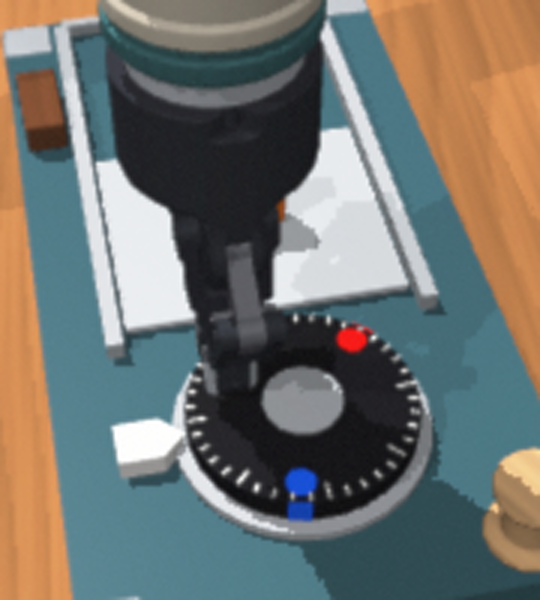

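```bash
cat > tab.py <<'E'
import numpy as np,sys
# tab.py phi0_deg step_deg n : tool-frame rows
p0,st,n=map(float,sys.argv[1:4]); P=lambda p:36*np.array([np.cos(np.radians(p)),-np.sin(np.radians(p))])
for i in range(1,int(n)+1): print(np.round(P(p0-st*i)-P(p0),1),end=' ')
print()
E
python3 tab.py 148.3 18 8;python3 tab.py 4.3 18 8;python3 tab.py -139.7 18 8;python3 tab.py 76.3 18 8
```

```text
[ 7.3 -8.5] [ 17.  -14.4] [ 27.9 -17. ] [ 39.2 -16.1] [ 49.5 -11.7] [58.1 -4.4] [63.9  5.3] [66.5 16.2] 
[-0.9 11.2] [-5.3 21.6] [-12.6  30.2] [-22.2  36. ] [-33.2  38.6] [-44.4  37.7] [-54.8  33.3] [-63.4  26. ] 
[-5.9 -9.6] [ -8.4 -20.6] [ -7.5 -31.8] [ -3.2 -42.2] [  4.2 -50.7] [ 13.8 -56.6] [ 24.8 -59.2] [ 36.  -58.3] 
[10.4  4.3] [18.9 11.7] [24.8 21.3] [27.4 32.3] [26.4 43.5] [22.1 53.9] [14.8 62.4] [ 5.1 68.3]
```

```bash
python3 -m jog '7.3 -8.5 -0.5 0 0 0 -1;17 -14.4 -1 0 0 0 -1;27.9 -17 -1.5 0 0 0 -1;39.2 -16.1 -1.5 0 0 0 -1'; python3 look.py s3
```

```text
clock: 3.88
eef_pos: [554.4, -99.1, 138.5]
tool_rot: [3.141, 0.002, 0.085]
force: [-2.0, -5.2, 1.3]
width: 13.1
{'clock': 3.92, 'eef_pos': [556.46, -99.49, 138.56], 'force': [0.74, -4.19, -2.1], 'torque': [-0.68, 0.05, 0.01], 'width': 13.21}
red 64 r 42.1 dial mod 2pi -2.666
blue 72 r 42.5 dial mod 2pi -2.713
```

```bash
python3 -m jog '10.4 4.3 0 0 0 0 -1;18.9 11.7 0 0 0 0 -1;24.8 21.3 0 0 0 0 -1;27.4 32.3 0 0 0 0 -1;26.4 43.5 0 0 0 0 -1;22.1 53.9 0 0 0 0 -1;14.8 62.4 0 0 0 0 -1;5.1 68.3 0 0 0 0 -1'; python3 look.py s4; python3 tab.py -67.7 18 8;python3 tab.py 148.3 18 8;python3 tab.py 4.3 18 8
```

```text
clock: 4.92
eef_pos: [565.3, -167.3, 138.7]
tool_rot: [3.141, -0.001, 0.084]
force: [2.4, 3.2, -5.9]
width: 13.5
{'clock': 4.97, 'eef_pos': [563.46, -168.09, 138.67], 'force': [1.06, -0.28, -6.75], 'torque': [0.1, -0.44, 0.04], 'width': 13.07}
red 78 r 42.5 dial mod 2pi -0.16
[-11.    2.6] [-22.2   1.7] [-32.6  -2.7] [-41.1 -10. ] [-47.  -19.6] [-49.6 -30.6] [-48.6 -41.8] [-44.3 -52.2] 
[ 7.3 -8.5] [ 17.  -14.4] [ 27.9 -17. ] [ 39.2 -16.1] [ 49.5 -11.7] [58.1 -4.4] [63.9  5.3] [66.5 16.2] 
[-0.9 11.2] [-5.3 21.6] [-12.6  30.2] [-22.2  36. ] [-33.2  38.6] [-44.4  37.7] [-54.8  33.3] [-63.4  26. ]
```

```bash
python3 -m jog '-11 2.6 0.5 0 0 0 -1;-22.2 1.7 1 0 0 0 -1;-32.6 -2.7 1 0 0 0 -1;-41.1 -10 1 0 0 0 -1;-47 -19.6 1 0 0 0 -1;-49.6 -30.6 1 0 0 0 -1;-48.6 -41.8 1 0 0 0 -1;-44.3 -52.2 1 0 0 0 -1'; python3 look.py s5
```

```text
clock: 5.98
eef_pos: [516.9, -119.3, 138.5]
tool_rot: [3.139, -0.001, 0.084]
force: [4.3, -5.6, 0.0]
width: 12.8
{'clock': 6.02, 'eef_pos': [517.95, -117.31, 138.47], 'force': [4.95, -3.15, 1.04], 'torque': [-0.9, -0.87, -0.01], 'width': 13.41}
red 65 r 41.1 dial mod 2pi 2.343
blue 77 r 43.1 dial mod 2pi 2.335
```

```bash
python3 -m jog '7.3 -8.5 0 0 0 0 -1;17 -14.4 0 0 0 0 -1;27.9 -17 0 0 0 0 -1;39.2 -16.1 0 0 0 0 -1;49.5 -11.7 0 0 0 0 -1;58.1 -4.4 0 0 0 0 -1;63.9 5.3 0 0 0 0 -1;66.5 16.2 0 0 0 0 -1'; python3 look.py s6
```

```text
clock: 7.02
eef_pos: [583.7, -124.1, 138.4]
tool_rot: [-3.137, 0.002, 0.088]
force: [1.0, 5.4, 6.0]
width: 13.4
{'clock': 7.08, 'eef_pos': [584.41, -126.53, 138.47], 'force': [2.55, 2.85, 3.27], 'torque': [0.92, -0.56, 0.01], 'width': 13.09}
red 86 r 42.9 dial mod 2pi -1.558
blue 66 r 41.5 dial mod 2pi -1.593
```

```bash
python3 - <<'E'
import numpy as np
P=lambda p:36*np.array([np.cos(np.radians(p)),-np.sin(np.radians(p))])
for a in (18,36,54,68,76,81.2): print(np.round(P(4.3-a)-P(4.3),1))
E
```

```text
[-0.9 11.2]
[-5.3 21.6]
[-12.6  30.2]
[-19.9  35. ]
[-24.6  36.9]
[-27.7  37.8]
```

```bash
python3 -m jog '-0.9 11.2 0 0 0 0 -1;-5.3 21.6 0 0 0 0 -1;-12.6 30.2 0 0 0 0 -1;-19.9 35 0 0 0 0 -1;-24.6 36.9 0 0 0 0 -1;-27.7 37.8 0 0 0 0 -1;-27.7 37.8 0 0 0 0 -1;-27.7 37.8 0 0 0 0 -1'; python3 look.py s7
```

```text
clock: 8.07
eef_pos: [560.3, -169.2, 138.5]
tool_rot: [3.14, -0.001, 0.084]
force: [3.1, -4.1, 4.5]
width: 13.1
{'clock': 8.12, 'eef_pos': [560.32, -169.17, 138.43], 'force': [3.35, -3.14, 5.29], 'torque': [-0.57, -0.6, -0.05], 'width': 13.3}
red 78 r 42.3 dial mod 2pi -0.014
```

View pics/s7.png

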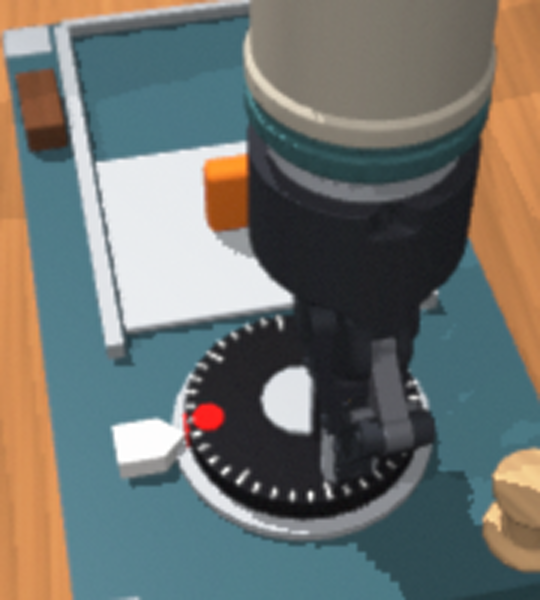

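The side view shows the red mark at crop (207,416), facing the pointer tip at (185,440). Both the image (-0.014) and the tool position (about 6.30) agree with the target. I'll hold here.

```bash
python3 - <<'E'
from h import *
T=dict(np.load("top0.npz"));S=dict(np.load("side0.npz"))
a=onz(T,290+229/4.5,170+410/4.5,122);b=onz(S,225+148/4,160+424/4,122)
print(a,b)
for p,c in((a,[547.75,-134.97]),(b,[550.37,-132.79])):
    v=p[:2]-c; print(np.hypot(*v),np.arctan2(v[1],v[0])%6.2832-np.pi)
E
python3 -m jog '0 0 -0.5 0 0 0 -1;0 0 -0.5 0 0 0 -1;0 0 -0.5 0 0 0 -1;0 0 -0.5 0 0 0 -1'; python3 look.py s8
echo; for p in -76.9 67.1 211.1 -4.9;do python3 tab.py $p -18 8;done
```

```text
[ 494.50798991 -139.66270847  122.        ] [ 498.18421063 -141.26935729  122.        ]
53.44841580110735 0.08792671933528462
52.8701816917462 0.16109103669295166
clock: 8.62
eef_pos: [560.3, -169.1, 138.5]
tool_rot: [3.141, -0.001, 0.084]
force: [4.1, -3.4, 2.9]
width: 13.2
{'clock': 8.68, 'eef_pos': [560.29, -169.16, 138.49], 'force': [3.65, -2.74, 2.83], 'torque': [-0.75, -0.74, 0.01], 'width': 13.09}
red 78 r 42.3 dial mod 2pi -0.014

[10.4 -4.2] [ 19.1 -11.5] [ 25.  -21.1] [ 27.7 -32. ] [ 26.9 -43.2] [ 22.7 -53.7] [ 15.4 -62.3] [  5.8 -68.2] 
[-10.9  -2.7] [-22.2  -1.9] [-32.6   2.3] [-41.2   9.6] [-47.2  19.2] [-49.9  30.1] [-49.1  41.3] [-44.8  51.8] 
[7.3 8.6] [16.8 14.6] [27.8 17.3] [39.  16.5] [49.4 12.2] [58.  5.] [64.  -4.6] [ 66.7 -15.5] 
[ -0.8 -11.2] [ -5.  -21.7] [-12.3 -30.3] [-21.9 -36.2] [-32.8 -38.9] [-44.  -38.1] [-54.5 -33.9] [-63.1 -26.6]
```

```bash
python3 -m jog '10.4 -4.2 0 0 0 0 -1;19.1 -11.5 0 0 0 0 -1;25 -21.1 0 0 0 0 -1;27.7 -32 0 0 0 0 -1;26.9 -43.2 0 0 0 0 -1;22.7 -53.7 0 0 0 0 -1;15.4 -62.3 0 0 0 0 -1;5.8 -68.2 0 0 0 0 -1'; python3 look.py s9
```

```text
clock: 9.68
eef_pos: [559.1, -100.1, 138.4]
tool_rot: [3.141, 0.001, 0.085]
force: [1.8, -5.6, 5.0]
width: 13.0
{'clock': 9.72, 'eef_pos': [556.95, -99.6, 138.33], 'force': [-0.76, -2.49, 8.72], 'torque': [-0.65, -0.06, 0.01], 'width': 13.34}
red 67 r 42.3 dial mod 2pi -2.527
blue 73 r 42.1 dial mod 2pi -2.582
```

```bash
python3 -m jog '-10.9 -2.7 0 0 0 0 -1;-22.2 -1.9 0 0 0 0 -1;-32.6 2.3 0 0 0 0 -1;-41.2 9.6 0 0 0 0 -1;-47.2 19.2 0 0 0 0 -1;-49.9 30.1 0 0 0 0 -1;-49.1 41.3 0 0 0 0 -1;-44.8 51.8 0 0 0 0 -1'; python3 look.py s10
```

```text
clock: 10.72
eef_pos: [518.1, -152.7, 138.3]
tool_rot: [-3.137, 0.003, 0.086]
force: [0.7, 4.0, 9.4]
width: 13.0
{'clock': 10.78, 'eef_pos': [519.15, -154.48, 138.41], 'force': [0.7, 3.08, 6.68], 'torque': [0.54, -0.13, -0.01], 'width': 13.33}
blue 77 r 42.1 dial mod 2pi 1.393
```

```bash
python3 -m jog '7.3 8.6 0 0 0 0 -1;16.8 14.6 0 0 0 0 -1;27.8 17.3 0 0 0 0 -1;39 16.5 0 0 0 0 -1;49.4 12.2 0 0 0 0 -1;58 5 0 0 0 0 -1;64 -4.6 0 0 0 0 -1;66.7 -15.5 0 0 0 0 -1'; python3 look.py s11;  python3 - <<'E'
import numpy as np
P=lambda p:36*np.array([np.cos(np.radians(p)),-np.sin(np.radians(p))])
for a in (18,36,52,64,72,76.9): print(np.round(P(-4.9+a)-P(-4.9),1))
E
```

```text
clock: 11.78
eef_pos: [585.4, -136.5, 138.5]
tool_rot: [3.139, -0.001, 0.083]
force: [3.7, -5.1, 3.2]
width: 13.4
{'clock': 11.82, 'eef_pos': [585.42, -133.37, 138.44], 'force': [3.2, -1.0, 5.47], 'torque': [-0.65, -0.77, 0.03], 'width': 13.13}
red 86 r 43.2 dial mod 2pi -1.207
blue 66 r 41.3 dial mod 2pi -1.22
[ -0.8 -11.2]
[ -5.  -21.7]
[-11.4 -29.4]
[-17.4 -34. ]
[-21.9 -36.2]
[-24.7 -37.3]
```

```bash
python3 -m jog '-0.8 -11.2 0 0 0 0 -1;-5 -21.7 0 0 0 0 -1;-11.4 -29.4 0 0 0 0 -1;-17.4 -34 0 0 0 0 -1;-21.9 -36.2 0 0 0 0 -1;-24.7 -37.3 -0.5 0 0 0 -1;-24.7 -37.3 -0.5 0 0 0 -1;-24.7 -37.3 -0.5 0 0 0 -1'; python3 look.py s12
```

```text
clock: 12.82
eef_pos: [556.0, -99.4, 138.5]
tool_rot: [-3.141, 0.002, 0.084]
force: [0.1, -2.9, 3.5]
width: 13.3
{'clock': 12.88, 'eef_pos': [556.1, -99.47, 138.46], 'force': [0.32, -2.44, 3.64], 'torque': [-0.54, 0.01, -0.01], 'width': 13.28}
red 67 r 42.1 dial mod 2pi -2.619
blue 70 r 42.0 dial mod 2pi -2.666
```

View pics/s12.png

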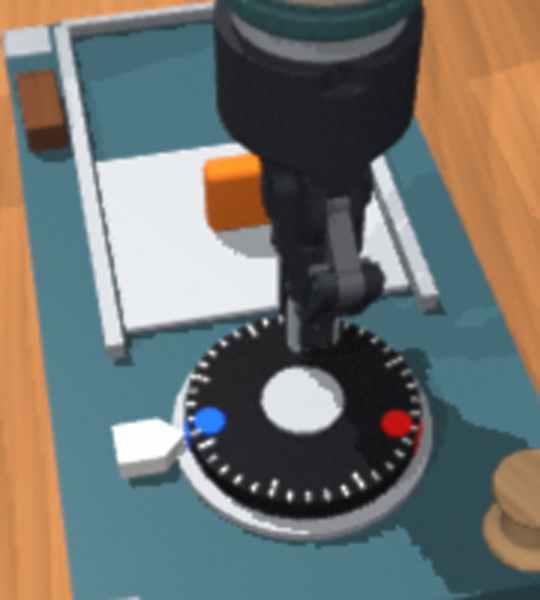

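The side view shows the blue mark at crop (209,421), facing the pointer tip. I estimate the dial at -2.64, within tolerance. I'll hold, then turn clockwise.

```bash
python3 -m jog '0 0 0 0 0 0 -1;0 0 0 0 0 0 -1;0 0 0 0 0 0 -1;0 0 0 0 0 0 -1'; python3 look.py s13; python3 tab.py 72 10 8; python3 tab.py -8 3 30 |sed 's/] /]\n/g'
```

```text
clock: 13.38
eef_pos: [556.5, -99.5, 138.5]
tool_rot: [-3.141, 0.001, 0.084]
force: [-1.0, -3.2, 1.3]
width: 12.9
{'clock': 13.42, 'eef_pos': [556.58, -99.54, 138.49], 'force': [-1.68, -2.93, 1.36], 'torque': [-0.7, 0.27, 0.04], 'width': 12.67}
red 67 r 42.3 dial mod 2pi -2.607
blue 69 r 42.2 dial mod 2pi -2.651
[5.8 2.5] [11.   5.9] [15.6 10.1] [19.4 15.2] [22.3 20.8] [24.1 26.8] [24.9 33. ] [24.5 39.2] 
[-0.3  1.9]
[-0.7  3.7]
[-1.2  5.5]
[-1.8  7.3]
[-2.5  9.1]
[-3.3 10.8]
[-4.2 12.4]
[-5.1 14.1]
[-6.2 15.6]
[-7.3 17.2]
[-8.5 18.6]
[-9.8 20. ]
[-11.1  21.3]
[-12.5  22.6]
[-14.   23.7]
[-15.5  24.8]
[-17.1  25.8]
[-18.7  26.8]
[-20.4  27.6]
[-22.2  28.4]
[-23.9  29. ]
[-25.7  29.6]
[-27.6  30.1]
[-29.4  30.4]
[-31.3  30.7]
[-33.1  30.9]
[-35.  31.]
[-36.9  31. ]
[-38.8  30.9]
[-40.7  30.6]
```

```bash
python3 -m jog '0 0 0 0 0 0 -1;0 0 0 0 0 0 -1;0 0 0 0 0 0 -1;0 0 0 0 0 0 -1;0 0 0 0 0 0 -1;0 0 0 0 0 0 -1'; python3 look.py s14
```

```text
clock: 14.18
eef_pos: [556.8, -99.6, 138.6]
tool_rot: [3.142, 0.001, 0.084]
force: [-2.0, -3.7, -3.4]
width: 13.1
{'clock': 14.22, 'eef_pos': [556.79, -99.55, 138.57], 'force': [-1.98, -2.92, -3.01], 'torque': [-0.82, 0.39, 0.01], 'width': 13.39}
red 66 r 42.3 dial mod 2pi -2.596
blue 69 r 42.4 dial mod 2pi -2.651
```

```bash
python3 -m jog '5.8 2.5 0 0 0 0 -1;11 5.9 0.3 0 0 0 -1;15.6 10.1 0.5 0 0 0 -1;19.4 15.2 0.5 0 0 0 -1;22.3 20.8 0.5 0 0 0 -1;24.1 26.8 0.5 0 0 0 -1;24.9 33 0.5 0 0 0 -1;24.5 39.2 0.5 0 0 0 -1'; python3 look.py s15
```

```text
clock: 15.22
eef_pos: [585.6, -134.6, 138.5]
tool_rot: [-3.139, -0.001, 0.086]
force: [-3.0, 3.7, 2.8]
width: 13.6
{'clock': 15.28, 'eef_pos': [585.53, -136.54, 138.52], 'force': [-2.59, 1.88, 0.7], 'torque': [0.52, 0.45, -0.01], 'width': 13.04}
red 86 r 43.1 dial mod 2pi -1.265
blue 66 r 41.3 dial mod 2pi -1.29
```

```bash
python3 -m jog '-0.3 1.9 0 0 0 0 -1;-0.7 3.7 0 0 0 0 -1;-1.2 5.5 0 0 0 0 -1;-1.8 7.3 0 0 0 0 -1;-2.5 9.1 0 0 0 0 -1;-2.5 9.1 0 0 0 0 -1'; cat > st.py <<'E'
from cell import ctrl
import numpy as np
s=ctrl.read_state(); e=s["eef_pos"][:2]-np.array([549.7,-134.2]); f=np.array(s["force"])
a=np.arctan2(e[1],e[0]); t=np.array([-np.sin(a),np.cos(a)]); r=np.array([np.cos(a),np.sin(a)])
print("phi",np.degrees(a)-4.87,"r",np.hypot(*e),"Ftan(anticw)",f[:2]@t,"Frad",f[:2]@r,"Fz",f[2])
E
python3 st.py
for p in -23 -29 -35 -41 -47 -53 -59 -65 -71 -77 -83 -89; do echo $p; python3 tab.py $p 3 2;done
```

```text
clock: 16.02
eef_pos: [583.5, -147.0, 138.5]
tool_rot: [3.14, -0.001, 0.084]
force: [0.6, 0.1, 2.0]
width: 13.0
phi -25.620350062263913 r 36.103671223193324 Ftan(anticw) 0.3546145712265597 Frad 0.5127726445644287 Fz 1.9693652181699868
-23
[-0.8  1.7] [-1.7  3.4] 
-29
[-1.   1.6] [-2.   3.2] 
-35
[-1.1  1.5] [-2.3  3. ] 
-41
[-1.3  1.4] [-2.6  2.7] 
-47
[-1.4  1.2] [-2.9  2.4] 
-53
[-1.5  1.1] [-3.1  2.1] 
-59
[-1.6  0.9] [-3.3  1.8] 
-65
[-1.7  0.8] [-3.5  1.4] 
-71
[-1.8  0.6] [-3.6  1. ] 
-77
[-1.8  0.4] [-3.7  0.7] 
-83
[-1.9  0.2] [-3.8  0.3] 
-89
[-1.9 -0. ] [-3.8 -0.1]
```

```bash
python3 -m jog '-0.8 1.7 0 0 0 0 -1;-1.7 3.4 0 0 0 0 -1;-1.7 3.4 0 0 0 0 -1'|head -1;python3 st.py
```

```text
clock: 16.4
phi -30.28863103427978 r 36.116649246014575 Ftan(anticw) 1.1890088496161517 Frad 1.0060642538010367 Fz 1.113998146958732
```

```bash
python3 -m jog '-1 1.6 0 0 0 0 -1;-2 3.2 0 0 0 0 -1;-2 3.2 0 0 0 0 -1'|head -1;python3 st.py
```

```text
clock: 16.77
phi -37.67773684400929 r 36.13743693848705 Ftan(anticw) -0.34839524669679517 Frad 3.3921951644631156 Fz 1.5963924082285614
```

```bash
python3 -m jog '-1.1 1.5 0 0 0 0 -1;-2.3 3 0 0 0 0 -1;-2.3 3 0 0 0 0 -1'|head -1;python3 st.py
```

```text
clock: 17.15
phi -42.48282969054864 r 36.17617143849332 Ftan(anticw) 1.0554336132011954 Frad 4.08287548000952 Fz 1.3248078641383823
```

```bash
python3 -m jog '-1.3 1.4 0 0 0 0 -1;-2.6 2.7 0 0 0 0 -1;-2.6 2.7 0 0 0 0 -1'|head -1;python3 st.py
```

```text
clock: 17.52
phi -45.38032526413452 r 36.21716070692204 Ftan(anticw) 4.046571640813314 Frad 4.930041561230486 Fz 0.07011611021066061
```

```bash
python3 -m jog '0 0 0 0 0 0 -1;0 0 0 0 0 0 -1'|head -1;python3 st.py
```

```text
clock: 17.77
phi -45.317509716572694 r 36.19939973563987 Ftan(anticw) 4.206152229859084 Frad 5.573437906177193 Fz 1.1455423304398926
```

```bash
python3 -m jog '-0.7 0.6 0 0 0 0 -1;-1.4 1.2 0 0 0 0 -1;-1.4 1.2 0 0 0 0 -1'|head -1;python3 st.py
```

```text
clock: 18.15
phi -46.47097177852474 r 36.22261769006171 Ftan(anticw) 6.151439919742288 Frad 4.230699047134264 Fz -0.24692680802614675
```

```bash
python3 -m jog '-0.7 0.6 0 0 0 0 -1;-1.4 1.2 0 0 0 0 -1;-1.4 1.2 0 0 0 0 -1;-1.4 1.2 0 0 0 0 -1'|head -1;python3 st.py; python3 look.py s16
```

```text
clock: 18.65
phi -47.83312441533832 r 36.236581279935166 Ftan(anticw) 8.419668330633769 Frad 4.5474192612403606 Fz -1.5819932225376743
{'clock': 18.7, 'eef_pos': [576.21, -158.85, 138.59], 'force': [10.33, 2.75, -2.98], 'torque': [0.56, -1.95, 0.03], 'width': 12.94}
red 80 r 42.7 dial mod 2pi -0.542
blue 61 r 40.8 dial mod 2pi -0.543
```

The force rises at about 2.7 N/mm over the last steps, so the dial has caught, 2.04 rad past the blue stop. I'll back off the load and release.

```bash
python3 -m jog '1 -0.8 0 0 0 0 -1;2.2 -1.9 0 0 0 0 -1;2.2 -1.9 0 0 0 0 -0.5;2.2 -1.9 0 0 0 0 -0.2;2.2 -1.9 0 0 0 0 -0.2;2.2 -1.9 -20 0 0 0 -0.2;2.2 -1.9 -45 0 0 0 -0.2;2.2 -1.9 -60 0 0 0 -0.2'; python3 look.py s17
```

```text
clock: 19.7
eef_pos: [575.0, -159.4, 199.3]
tool_rot: [3.141, -0.0, 0.084]
force: [0.3, -0.4, -1.3]
width: 34.4
{'clock': 19.75, 'eef_pos': [575.96, -159.71, 200.99], 'force': [0.1, 0.14, 0.86], 'torque': [-0.01, -0.01, -0.02], 'width': 33.93}
red 83 r 43.0 dial mod 2pi -0.657
blue 63 r 40.7 dial mod 2pi -0.647
```

View pics/s17.png

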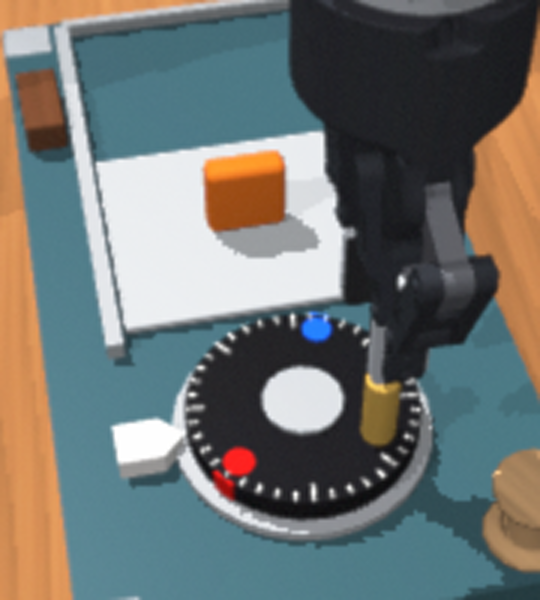

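The grip on the post is released and the dial sits at about -0.65. The grip block is at crop (245,190), unmoved. I'll go above it.

```bash
python3 -m jog '-8 -50 0 0 0 0 0;-17 -100 0 0 0 0 0.1;-25.4 -155.4 0 0 0 0 0.1;-25.4 -155.4 0 0 0 0 0.1;-25.4 -155.4 25 0 0 0 0.1;-25.4 -155.4 35 0 0 0 0.1;-25.4 -155.4 35 0 0 0 0.1;-25.4 -155.4 35 0 0 0 0.1'; python3 look.py s18
```

```text
clock: 20.75
eef_pos: [537.1, -7.0, 163.7]
tool_rot: [3.141, -0.001, 0.084]
force: [-0.3, -0.3, 0.4]
width: 47.2
{'clock': 20.8, 'eef_pos': [537.18, -6.92, 163.87], 'force': [-0.4, 0.4, 0.51], 'torque': [0.02, -0.0, 0.0], 'width': 46.79}
red 83 r 43.0 dial mod 2pi -0.657
blue 62 r 40.9 dial mod 2pi -0.659
```

View pics/s18.png

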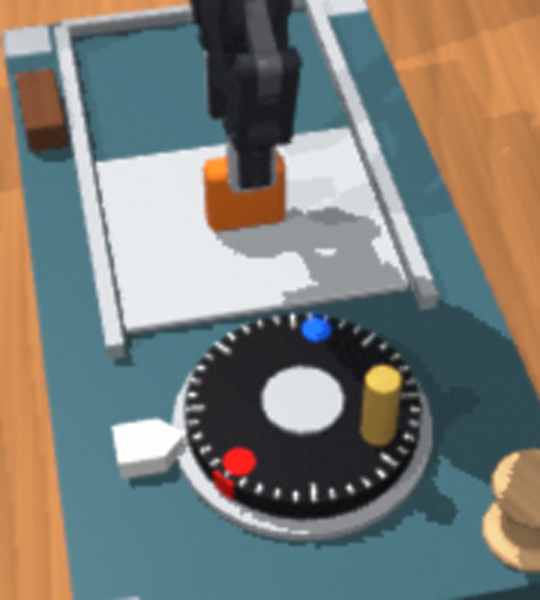

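The near finger is in front of the grip at crop (252,165), centred on it and straddling the block.

```bash
python3 -m jog '0 0 18 0 0 0 0.1;0 0 36 0 0 0 0.1;0 0 36 0 0 0 0;0 0 36 0 0 0 -1;0 0 36 0 0 0 -1;0 0 36 0 0 0 -1;0 0 36 0 0 0 -1'; python3 st.py; python3 -m jog '0 -3 0 0 0 0 -1;0 -6 0 0 0 0 -1;0 -9 0 0 0 0 -1;0 -9 0 0 0 0 -1'
```

```text
clock: 21.68
eef_pos: [537.3, -5.5, 128.5]
tool_rot: [-3.141, -0.002, 0.085]
force: [-1.4, 3.4, 6.5]
width: 15.2
phi 90.62638825543797 r 129.2847615412045 Ftan(anticw) 1.0403972892683195 Frad 3.506256177097618 Fz 6.49610494507253
clock: 22.18
eef_pos: [536.8, 0.9, 128.5]
tool_rot: [3.14, -0.002, 0.083]
force: [-0.6, -0.7, 5.4]
width: 15.3
```

```bash
python3 -m jog '0 -10 -0.7 0 0 0 -1;0 -21 -1 0 0 0 -1;0 -32 -1 0 0 0 -1;0 -43 -1 0 0 0 -1;0 -54 -1 0 0 0 -1;0 -64 -1 0 0 0 -1;0 -74 -1 0 0 0 -1;0 -82 -1 0 0 0 -1'; python3 look.py s19; python3 -m jog '0 -4 0 0 0 0 -1;0 -8 0 0 0 0 -1;0 -11 0 0 0 0 -1;0 -12.5 0 0 0 0 -1;0 -12.5 0 0 0 0 -1'; 
```

```text
clock: 23.18
eef_pos: [530.1, 85.3, 128.5]
tool_rot: [-3.141, -0.003, 0.085]
force: [5.8, -2.9, -1.6]
width: 15.0
{'clock': 23.22, 'eef_pos': [529.99, 86.76, 128.51], 'force': [5.34, -0.5, -1.9], 'torque': [-0.57, -1.01, -0.34], 'width': 14.87}
red 83 r 43.0 dial mod 2pi -0.657
blue 63 r 40.6 dial mod 2pi -0.646
clock: 23.85
eef_pos: [529.4, 94.2, 128.5]
tool_rot: [3.139, -0.002, 0.083]
force: [7.5, -9.0, -1.7]
width: 15.1
```

```bash
python3 -m jog '0 -1 0 0 0 0 -1;0 -2 0 0 0 0 -1;0 -2 0 0 0 0 -1'; python3 -m jog '0 0 0 0 0 0 -1;0 0.5 0 0 0 0 -1;0 1 0 0 0 0 -0.5;0 1 0 0 0 0 0;0 1 0 0 0 0 0'; python3 look.py s20
```

```text
clock: 24.22
eef_pos: [529.4, 94.3, 128.5]
tool_rot: [3.136, -0.002, 0.082]
force: [6.5, -12.3, -1.6]
width: 15.2
clock: 24.85
eef_pos: [526.7, 99.1, 128.1]
tool_rot: [-3.14, 0.002, 0.086]
force: [0.2, 0.1, -0.1]
width: 42.8
{'clock': 24.9, 'eef_pos': [526.97, 98.88, 128.17], 'force': [0.48, 0.04, 0.8], 'torque': [0.02, 0.05, 0.03], 'width': 42.84}
red 83 r 43.0 dial mod 2pi -0.657
blue 62 r 40.6 dial mod 2pi -0.649
```

```bash
python3 -m jog '0 4 0 0 0 0 0;0 4 -20 0 0 0 0;0 4 -50 0 0 0 0;0 4 -90 0 0 0 0;-20 -20 -110 0 0 0 0;-50 -60 -120 0 0 0 0;-80 -110 -120 0 0 0 0;-80 -160 -120 0 0 0 0'; python3 -m jog '0 -40 0 0 0 0 0;0 -80 0 0 0 0 0;0 -80 0 0 0 0 0;0 -80 0 0 0 0 0';python3 - <<'E'
from cell import ctrl
from h import *
for n in("side","top"):
    d=ctrl.get_image(n); cv2.imwrite(f"pics/{n}_end.png",d["image"][:,:,::-1]); np.savez(n+"E.npz",**d)
E
python3 look.py s21
```

```text
clock: 25.9
eef_pos: [432.2, 251.0, 248.8]
tool_rot: [3.141, 0.001, 0.085]
force: [0.9, 0.2, 0.5]
width: 42.9
clock: 26.4
eef_pos: [427.8, 328.9, 248.1]
tool_rot: [3.14, 0.001, 0.084]
force: [-0.6, -0.6, 0.3]
width: 42.7
{'clock': 26.55, 'eef_pos': [428.34, 328.44, 248.36], 'force': [-0.64, 0.39, -0.2], 'torque': [-0.02, -0.03, -0.01], 'width': 42.95}
red 67 r 43.1 dial mod 2pi -0.667
blue 58 r 40.9 dial mod 2pi -0.652
```

View pics/side_end.png

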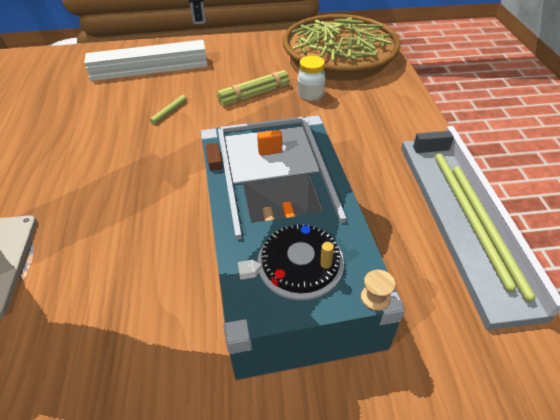

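View pics/top_end.png

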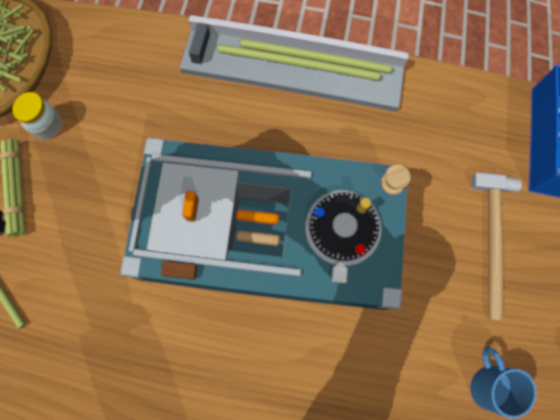

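The hatch is open to its far end: the grip is at (190,206) in the top view and (269,143) in the side view, with knife handles showing in the opening. The spool at (396,180) and the block at (178,269) are where they started. The arm is clear.

```bash
python3 -c "
from cell import ctrl
print(ctrl.finish_job())"
```

```text
the job is handed in; nothing more can be done
None
```

The chest is open and I've handed the job in; it was ready at about 26.5 s of the 72 s allowed. No verdict came back.

| Step | Result | Check |
|---|---|---|
| Start | Dial at about -3.93 | Camera image |
| Clockwise, past red once | Stopped at about 6.27 to 6.30 and held more than 0.5 s | Camera -0.014, tool position about 6.30 |
| Anticlockwise, past blue once | Stopped at about -2.60 to -2.66 and held more than 1 s | Red and blue marks disagreed by about 0.05, still within the 0.15 allowed |
| Slow clockwise | Caught about 2.04 rad past the blue stop | Post force rose at about 2.7 N/mm; largest reading about 8–10 N, limit 25 N |
| Hatch | Travelled about 100 mm to the end stop, then let go | Tool stopped moving while the force rose to 12 N |

- **Final pictures:** the hatch is fully open, and the dial is resting at about -0.66. The spool and the block are where they were, and the gripper is clear and touching nothing.
- **Small drift:** the dial crept about 0.02 rad early in the blue hold, so I held longer until it was still.
- **Weaker check:** the side camera's pointer direction differed from the top view's by about 0.07 rad, because I read the tip by eye in that picture. I relied on the top view and the chest's corners, which agreed.

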